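# Drive the stuck brass test pin out of the specimen holder

## Task

The brass test pin is stuck in the specimen holder. Take the red-handled drift from its stand, feel its end into the guide hole above the brass pin and press the pin gently and steadily down through the bore until it drops out below into the blue catch tray, then put the drift back in its stand, fully down. Do not lean hard on the holder or the pin with the drift, leave the steel pin in its bore, and do not disturb the other things on the bench.

Things in the scene. Friction and masses are not known exactly. Their poses are not given: they have to be found in the camera images.
- holder: Fixed specimen holder: metal block, 60 mm (x) by 150 mm (y), on two white legs over a blue catch tray. Origin: centre of its underside on the table, z up. Block 70 to 93 mm above the table, with two vertical 21 mm through bores at x = 0, y = +36 and -36 mm; over each a steel guide plate, 58 mm (y) by 56 mm (x), top 105 mm above the table. Tray inside 92 by 122 mm, floor 9 mm, rim 30 mm high.
- bore_a (a point): Axis of the +y bore, 105 mm above the table. The guide plate's 13 mm hole (12 mm deep, square-edged) is not centred on it: the plate is clamped in slots, 2.5 to 3.5 mm off along the holder's y, either way, not measured. Below, two spring jaws on the x sides grip the pin 75 to 85 mm above the table; they let go when its top is pressed below 75 mm, and it falls.
- bore_b (a point): Axis of the -y bore, 105 mm above the table. Made the same as the other; its guide plate is also clamped 2.5 to 3.5 mm off along the holder's y, one way or the other
- brass_pin: Brass test pin, cylinder 15 mm in diameter, 44 mm long, 65 g, gripped upright in either bore, on the bore's axis; its foot shows 22 mm below the block. Origin: centre of its underside, z along its axis, upwards. As found its top is 13 mm below the top of the guide plate. The jaws resist with a steady friction of some 5 to 15 N, different from run to run.
- brass_pin_center (a point): middle of the brass pin
- steel_pin: Grey steel test pin of the same size, gripped in the other bore in the same way; it stays there. Origin: centre of its underside
- drift: Straight round steel shaft, 11 mm in diameter, 60 mm long, flat square-edged end, below a square red handle 22 by 22 mm (sides face the body's x and y), 50 mm high, with a 5 mm black button on top; 120 g. Origin: centre of the shaft's lower end, z up to the handle (60 to 110 mm). Radial play in the guide hole is about 1 mm: the hole has to be found by feel.
- drift_tip (a point): centre of the flat lower end of the drift's shaft (the drift's origin)
- stand: Fixed drift stand: blue block 60 by 60 mm, top 70 mm above the table, on a dark 80 by 80 mm foot plate. Origin: centre of its underside on the table, z up. The drift hangs in its central hole, the handle's lower face resting on the block's top; the shaft's end is then 10 mm above the table.
- stand_hole (a point): centre of the mouth of the stand's hole, 70 mm above the table; hole 16 mm in diameter, 64 mm deep
- ref_block: Bystander, leave alone: round ground-steel hardness reference block, 60 mm across, 12 mm high. Origin: its underside or middle
- puck: Bystander, leave alone: orange round specimen mount, 32 mm across, 18 mm high. Origin: its underside or middle
- brush: Bystander, leave alone: bench brush lying flat. Origin: its underside or middle
- wrench: Bystander, leave alone: open-ended wrench lying flat. Origin: its underside or middle
- loupe: Bystander, leave alone: small metal eyeglass loupe, about 40 mm across, 36 mm high. Origin: its underside or middle
- jar: Bystander, leave alone: small jar with a white cap, 52 mm across, 70 mm high. Origin: its underside or middle
There are look-alikes about, which are no part of the job. Of the things like the drift, leave any that is white; of the rest the smaller one is meant.

How it is judged:
On the way, in this order (a step that is already met when the one before it is completed fails the run):
1. the drift is lifted clear of its stand (z of drift_tip in the frame of stand_hole above 0.005 m), for 0.1 s.
2. the brass pin is pressed out of the bore's far side, with the drift reaching down through the holder (z of brass_pin_center in the frame of holder below 0.05 m and z of drift_tip in the frame of holder between 0.03 and 0.085 m and x of drift_tip in the frame of holder between -0.008 and 0.008 m and horizontal distance between drift_tip and holder below 0.046 m), for 0.05 s.
At the end, for the whole second after the job is handed in: The brass pin lies or stands at rest in the catch tray; the drift hangs upright (within 0.08 rad) and fully down (within 4 mm) in its stand, released and at rest; the steel pin is still in its bore, within 4 mm of where it was (x of brass_pin_center in the frame of holder between -0.047 and 0.047 m and y of brass_pin_center in the frame of holder between -0.062 and 0.062 m and z of brass_pin_center in the frame of holder below 0.036 m and linear speed of each of brass_pin, drift below 0.02 m/s and horizontal distance between drift_tip and stand_hole below 0.006 m and z of drift_tip in the frame of stand below 0.014 m and angle between drift's own z axis and vertical below 0.08 rad and distance of steel_pin from where it was at the start of the episode below 0.004 m); the robot touches nothing.
It fails at once if the drift presses on the holder with more than 20 N (contact force between drift and holder above 20 N).
It fails at once if the drift presses on the brass pin with more than 25 N (contact force between drift and brass_pin above 25 N).
It fails at once if the steel pin is pushed more than 4 mm (distance of steel_pin from where it was at the start of the episode above 0.004 m).
It fails at once if a bystander is moved more than 20 mm (distance of any of ref_block, puck, brush, wrench, loupe, jar from where it was at the start of the episode above 0.02 m).
It also fails if it takes over 67 s, if anything falls off the work surface, if the arm or the gripper's body presses on something with over 40 N, if the wrist force passes 120 N, or if a joint passes its speed limit or range.

## Robot

A 6-joint arm with a two-finger parallel gripper is mounted at the origin on the work surface. World frame = base frame: x ahead of the robot, y to its left, z up, the work surface at z = 0. Lengths are in m, angles in rad, forces in N, time in s.
With the tool pointing down it reaches from about 0.35 to 0.775 m from the base axis. Payload 5.5 kg.
Tool frame: the origin (TCP) lies midway between the tips of the shut fingers; the grasp point (between the pads) lies 19 mm behind it; x points along the fingers, y is the direction in which the jaws open and shut, and the axes are right-handed (so a half turn about x gives the same grasp; the last joint's range is limited). The gripper opens to 85 mm and grips with 20 to 120 N. Pads are 22 mm wide; open, the fingers measure 114 mm over their backs; the gripper's body (76 mm by 85 mm) begins 54 mm behind the grasp point. The pads swing forward as they close: fully open they stand 13 mm farther back than shut.
Start: joints at [1.118, 0.313, 0.046, 1.304, 0, 1.431], TCP at [0.177, 0.547, 0.231] pointing down, gripper open.
Joint ranges: [-2.76, 2.76], [-0.86, 1.69], [-1.03, 1.26], [-2.2, 2.34], [-1.47, 1.5], [-3.14, 3.14]. Speed limits (rad/s): [2.57, 2.57, 3.14, 3.14, 3.14, 3.14].

## Interface

Orientations are given as a unit quaternion [w, x, y, z].
In Python, from workcell import env, optics, order, models gives the robot as it stands. The module is installed in compiled form; this text tells all that it offers.
- The arm moves only by the tool servo_tool, never from a script. Its argument "moves" is a list of rows, each a list of 5 numbers: the shift along the tool's x, y, z in cm, then the turn about the tool's x in rad, then the closure, from -1 (fully open) to 1 (shut). A call has exactly 10 rows; each row shifts and turns the commanded pose from where the row before left it, along the tool's axes as they then stand; what a row does not reach is not made up. A row lasts 1/8 s, in which the tool goes at most 62.5 mm and 10.7 degrees, less where a joint would pass 70% of its speed; a pose out of reach is approached as far as the arm can. A call is refused whole if a number of a shift passes 6.25 or a number of a turn 0.188, either way. A call with a gripper value outside its range is refused whole. The fingers move at their own pace and stop on an object; "grip_force" is the grip in N (left out, the last holds). Time passes only in rows, so rows that do not move let the fingers close, or fill a call up. It gives the time, the measured TCP pose, the force and the opening at its end, in the units of the state.
- env.get_state(): the state, without advancing time (a new reading comes with each control period).
- optics.read_camera(name): name is "scene" or "side" or "wrist"; returns a dict with "pixels" (420x560x3 uint8, blue, green, red), "vertical_fov" (degrees; the focal length in pixels is half the picture's height over the tangent of half this angle, whatever the lens; pixels are square), "cx", "cy" (the principal point, pixels), "extrinsics" (4x4, takes a point from world to camera coordinates). Camera axes: x right, y up, looking along -z (the intrinsics and any distortion apply to the point x, -y, -z); pixel columns grow to the right and rows downward; lengths in m; the calibration is good to about 2 mm. A picture is of the moment at which its call begins. There is no depth.
- order.hand_in(): hands the job in, once; it reports no verdict.
Trained networks look in a picture, given as the dict that the camera call returned (one of the last four; its "shot" number tells which), for a name from the list of things; names that differ only in an ending like _2 or _b are one class to them, and where a whole thing is asked for, a point or a joint stands for the part that bears it (a point fixed in the world has none). Each returns a list of dicts, best first, with "conf" (0 to 1); they miss things now and then, are a little off and sometimes report something else, mostly with a low value. They report only what shows in the picture. A call takes as long as a camera call. They do not tell look-alikes from the thing itself.
- models.outline_of(name, picture): "pixels" (420x560 bool, what is visible of it) and "location" ([column, row] in pixels, amid what is visible of it).
- models.pinpoint(name, picture): "location" ([column, row] in pixels: a listed point, or the origin of a listed thing).
The state is a dict: "clock": time; "joint_pos": joint angles; "qvel": joint speeds; "tau": joint torques, N m; "tcp_pos": TCP position; "orientation": TCP orientation; "wrist_force": force on the tool from outside, world axes, zero at the start; "ft_torque": the same for the moment, N m; "finger_gap": finger opening in m.
Only numpy, scipy, OpenCV 4.12 (cv2) and the standard library are available. Lean on these libraries where they do the work, as an engineer would, in place of code of your own. Each camera call takes 0.05 s, during which the arm holds its last target.

## Working session

There is one attempt and no reset: what is moved stays moved. The work goes in short steps, Python scripts to look and compute and a tool call to move; the robot and the scene stay as the last step left them, time stands still between calls to the robot, and variables do not carry over. Pictures are saved under pics/ and viewed, and the job is handed in when it is done.

Besides the shell and the picture viewer there is one more tool, called after "Emit:" as name([rows], argument=value, ...), one row to a line, values as JSON. servo_tool: Moves the arm, as the interface text tells. Its arguments: {"type":"object","properties":{"moves":{"type":"array"},"grip_force":{"type":"number"}},"required":["moves"]}

```bash
mkdir -p pics; ls
cat > h.py <<'E'
from workcell import env, optics, order, models
import numpy as np, cv2
def shot(n,save):
    p=optics.read_camera(n); cv2.imwrite('pics/'+save,p['pixels']); return p
def ray(p,uv):
    f=210/np.tan(np.radians(p['vertical_fov'])/2)
    E=np.array(p['extrinsics']);R=E[:3,:3];t=E[:3,3]
    d=np.array([(uv[0]-p['cx'])/f,-(uv[1]-p['cy'])/f,-1])
    return -R.T@t, R.T@d
def atz(p,uv,z):
    o,d=ray(p,uv); return o+d*(z-o[2])/d[2]
def proj(p,X):
    f=210/np.tan(np.radians(p['vertical_fov'])/2)
    E=np.array(p['extrinsics']);c=E[:3,:3]@np.array(X)+E[:3,3]
    return np.array([p['cx']+f*c[0]/-c[2], p['cy']-f*c[1]/-c[2]])
def tri(ps,uvs):
    A=np.zeros((3,3));b=np.zeros(3);L=[]
    for p,u in zip(ps,uvs):
        o,d=ray(p,u);d=d/np.linalg.norm(d);M=np.eye(3)-np.outer(d,d);A+=M;b+=M@o;L.append((o,d))
    x=np.linalg.solve(A,b)
    return x,[np.linalg.norm((np.eye(3)-np.outer(d,d))@(x-o)) for o,d in L]
E
python3 - <<'E'
from h import *
np.set_printoptions(precision=4,suppress=True)
s=env.get_state();print({k:np.round(v,4) for k,v in s.items()})
for n in ['scene','side','wrist']:
    p=shot(n,n+'0.png');print(n,p['vertical_fov'],p['cx'],p['cy'],[k for k in p]);print(np.array(p['extrinsics']))
    for t in ['drift','drift_tip','stand','stand_hole','holder','bore_a','bore_b','brass_pin','steel_pin']:
        print(t,[(np.round(r['location'],1),round(r['conf'],2)) for r in models.pinpoint(t,p)][:4])
E
```

```text
pics
{'clock': np.float64(0.0), 'joint_pos': array([1.1184, 0.314 , 0.045 , 1.3036, 0.    , 1.4312]), 'qvel': array([ 0.0012, -0.0001, -0.0003, -0.0006,  0.0003,  0.0003]), 'tau': array([  0.0001, -48.063 ,  29.8533,   0.0195,  -0.0003,   0.    ]), 'tcp_pos': array([0.1767, 0.5466, 0.2304]), 'orientation': array([ 0.6983,  0.1095,  0.6987, -0.1108]), 'wrist_force': array([ 0.914 , -0.3193, -0.2414]), 'ft_torque': array([0.0082, 0.0234, 0.0037]), 'finger_gap': np.float64(0.0855)}
scene 51.50943887317611 282.5095604808968 221.34797005042796 ['pixels', 'vertical_fov', 'cx', 'cy', 'extrinsics', 'shot']
[[ 0.2116  0.9773  0.0074 -0.1025]
 [-0.5864  0.1209  0.801   0.2139]
 [ 0.7819 -0.1738  0.5987 -1.7794]
 [ 0.      0.      0.      1.    ]]
drift [(array([229.3, 298. ]), 0.84), (array([420.3, 255.2]), 0.74), (array([202.8, 299.1]), 0.53)]
drift_tip [(array([226.2, 297.8]), 0.63), (array([204.5, 293.2]), 0.55)]
stand [(array([219.2, 271.9]), 0.84)]
stand_hole [(array([212.5, 254.4]), 0.85), (array([387.4, 207.9]), 0.16)]
holder [(array([358.1, 247.4]), 0.8)]
bore_a [(array([371.4, 219.8])
[... 641 characters left out ...]
, 186.1]), 0.86)]
bore_a [(array([212.1, 151.6]), 0.88), (array([235.8, 161.1]), 0.88), (array([217.4, 145.9]), 0.48), (array([332.8, 369. ]), 0.25)]
bore_b [(array([212.1, 151.6]), 0.88), (array([235.8, 161.1]), 0.88), (array([217.4, 145.9]), 0.48), (array([332.8, 369. ]), 0.25)]
brass_pin [(array([238.1, 162.6]), 0.46)]
steel_pin []
wrist 58.38947336711737 279.1113503096602 211.77187469649047 ['pixels', 'vertical_fov', 'cx', 'cy', 'extrinsics', 'shot']
[[ 0.306   0.952  -0.0007 -0.5748]
 [-0.9013  0.2894 -0.3224  0.0427]
 [-0.3067  0.0993  0.9466 -0.38  ]
 [ 0.      0.      0.      1.    ]]
drift []
drift_tip []
stand []
stand_hole []
holder []
bore_a []
bore_b []
brass_pin []
steel_pin []
```

Run:
```python
import cv2
for n in ['scene','side']:
    a=cv2.imread(f'pics/{n}0.png'); 
    b=cv2.resize(a,(800,600),interpolation=cv2.INTER_CUBIC);cv2.imwrite(f'pics/{n}0b.png',b)
a=cv2.imread('pics/scene0.png')[180:320,170:450];cv2.imwrite('pics/sc.png',cv2.resize(a,(800,400),interpolation=cv2.INTER_CUBIC))
a=cv2.imread('pics/side0.png')[120:330,160:440];cv2.imwrite('pics/sd.png',cv2.resize(a,(800,600),interpolation=cv2.INTER_CUBIC))
```

```text
(no output)
```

View pics/scene0b.png

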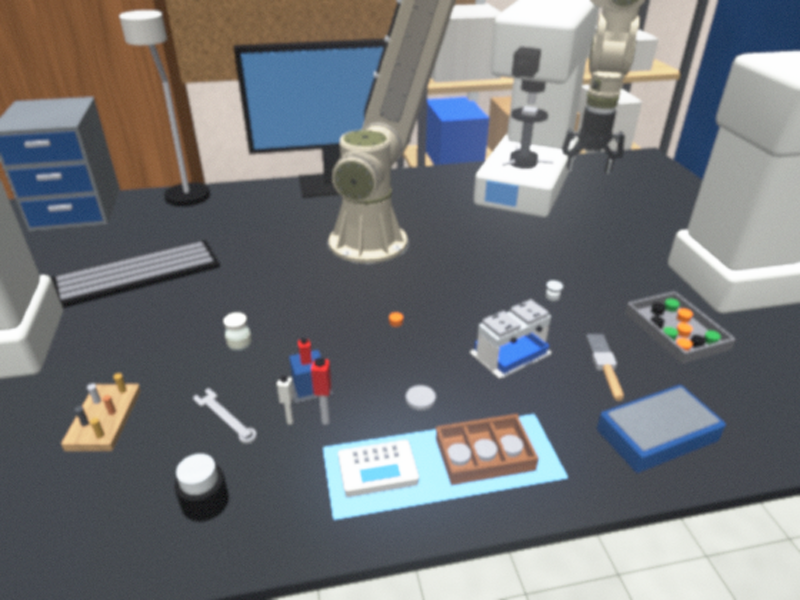

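View pics/side0b.png

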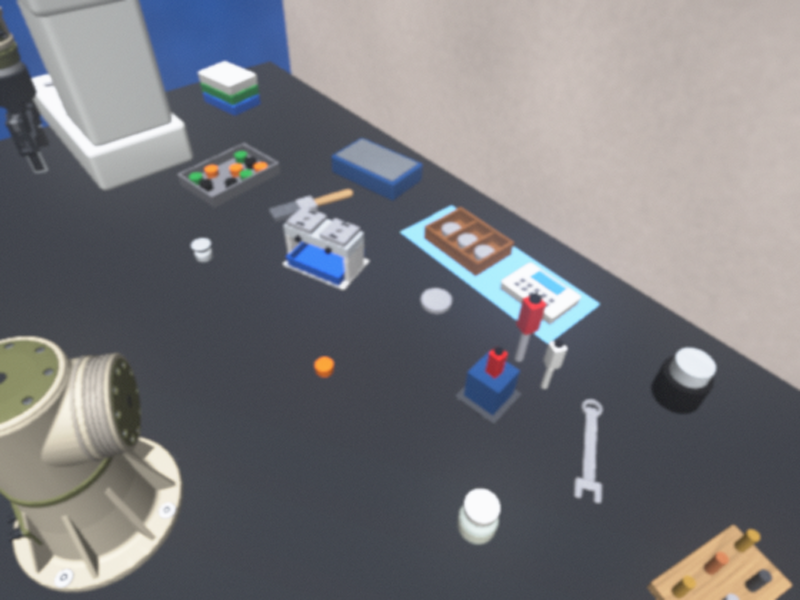

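View pics/sc.png

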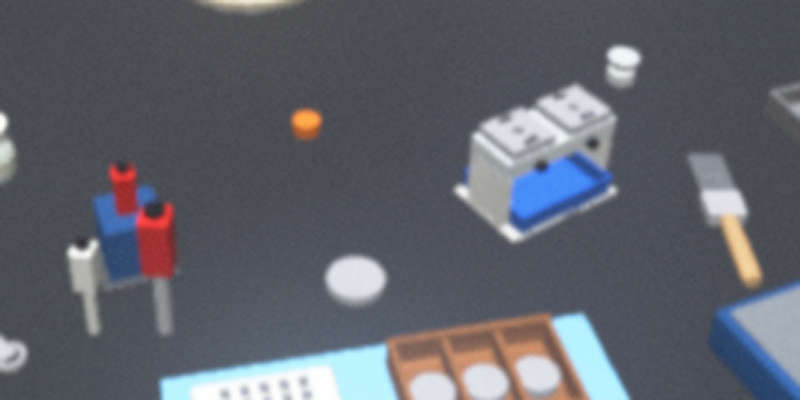

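View pics/sd.png

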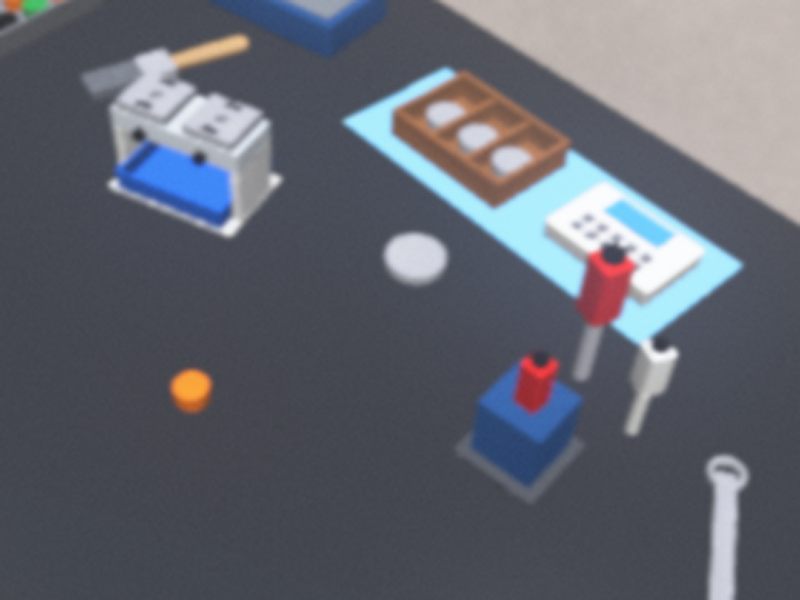

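View pics/wrist0.png

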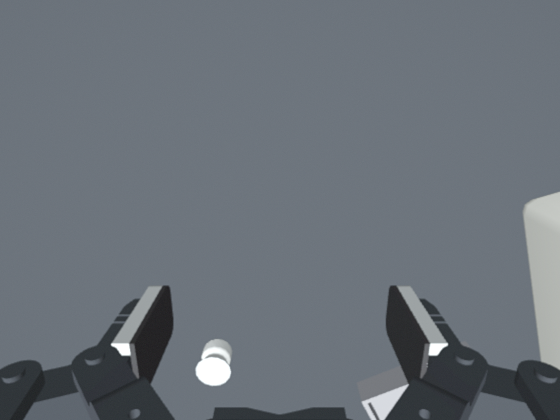

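Run:
```python
from h import *
np.set_printoptions(precision=4,suppress=True)
a=optics.read_camera('scene');b=optics.read_camera('side')
P=[a,b]
for n,u,v,z in [('b1',(371.4,219.8),(212.1,151.6),.105),('b2',(353.3,226.7),(235.8,161.1),.105),('hole',(212.5,254.4),(342.5,256.6),.07),('holder',(358.1,247.4),(229.5,186.1),0),('stand',(219.2,271.9),(339.7,275.8),0)]:
    print(n,atz(a,u,z),atz(b,v,z),tri(P,[u,v]))
for t in ['ref_block','puck','jar','loupe','brush','wrench','drift']:
  for n,p in zip('ab',P):
    for r in models.outline_of(t,p)[:4]: print(t,n,np.round(r['location']),round(r['conf'],2),atz(p,r['location'],.01 if t!='drift' else .097))
# button top: scene crop (122,167)->(170+122*.35,180+167*.35)
u=(170+122*.35,180+166*.35);v=(160+541*.35,120+357*.35)
print(atz(a,u,.123),atz(b,v,.123),tri(P,[u,v]))
# big drift button
u=(170+155*.35,180+208*.35);v=(160+613*.35,120+252*.35)
print('big',tri(P,[u,v]))
u=(170+82*.35,180+241*.35);v=(160+660*.35,120+342*.35)
print('white',tri(P,[u,v]))
```

```text
b1 [0.5542 0.2617 0.105 ] [0.535  0.2729 0.105 ] (array([0.5386, 0.2731, 0.0974]), [np.float64(0.005815057655145246), np.float64(0.005815057655145178)])
b2 [0.5759 0.1958 0.105 ] [0.5623 0.1951 0.105 ] (array([0.5667, 0.2006, 0.0983]), [np.float64(0.001096371685922079), np.float64(0.0010963716859220827)])
hole [ 0.5756 -0.2257  0.07  ] [ 0.5713 -0.2088  0.07  ] (array([ 0.5714, -0.2178,  0.0703]), [np.float64(0.008380418720583392), np.float64(0.008380418720583408)])
holder [ 0.5541  0.2313 -0.    ] [0.5502 0.2207 0.    ] (array([ 0.5531,  0.2293, -0.0038]), [np.float64(0.003685783233957474), np.float64(0.0036857832339574448)])
stand [ 0.5769 -0.2122 -0.    ] [ 0.5701 -0.2137  0.    ] (array([ 0.5726, -0.2121, -0.004 ]), [np.float64(1.8570997218398952e-05), np.float64(1.857099721839806e-05)])
ref_block a [293. 278.] 0.66 [ 0.6563 -0.0059  0.01  ]
ref_block a [361. 238.] 0.58 [0.5246 0.2501 0.01  ]
ref_block b [304. 211.] 0.87 [ 0.6462 -0.005   0.01  ]
puck b [226. 253.] 0.64 [0.393  0.0107 0.01  ]
jar a [166. 226.] 0.77 [ 0.3318 -0.3656  0.01  ]
jar b [335. 360.] 0.75 [ 0.4064 -0.3536
[... 505 characters left out ...]
]
drift a [199. 278.] 0.6 [ 0.6943 -0.2694  0.097 ]
drift a [214. 248.] 0.58 [ 0.5786 -0.2199  0.097 ]
drift b [345. 254.] 0.77 [ 0.5633 -0.2201  0.097 ]
drift b [368. 221.] 0.75 [ 0.6822 -0.1859  0.097 ]
drift b [339. 273.] 0.72 [ 0.5139 -0.2467  0.097 ]
drift b [388. 250.] 0.71 [ 0.6453 -0.2732  0.097 ]
[ 0.5678 -0.2198  0.123 ] [ 0.571  -0.2198  0.123 ] (array([ 0.5699, -0.2201,  0.1245]), [np.float64(0.00034595395060233955), np.float64(0.0003459539506023257)])
big (array([ 0.6742, -0.1967,  0.1544]), [np.float64(0.00035361087756037205), np.float64(0.00035361087756041645)])
white (array([ 0.6611, -0.2654,  0.1153]), [np.float64(0.00022467744020078249), np.float64(0.00022467744020069052)])
```

```bash
cat >> h.py <<'E'
from scipy.spatial.transform import Rotation as Ro
def tool():
    s=env.get_state();q=s['orientation'];return np.array(s['tcp_pos']),Ro.from_quat([q[1],q[2],q[3],q[0]]).as_matrix(),s
def goto(target,yaw=None):
    """shift in tool axes cm to TCP target; yaw = desired angle of tool-y axis (mod pi)"""
    p,R,s=tool(); d=R.T@(np.array(target)-p)*100
    out='shift cm %s'%np.round(d,2)
    if yaw is not None:
        y=R[:,1];c=np.arctan2(y[1],y[0]);e=(yaw-c+np.pi/2)%np.pi-np.pi/2
        out+=' world-yaw %.3f -> turn about tool x %.3f'%(e,-e)
    return out
E
python3 - <<'E'
from h import *
np.set_printoptions(precision=4,suppress=True)
p,R,s=tool();print(p);print(R)
w=optics.read_camera('wrist');E=np.array(w['extrinsics']);C=-E[:3,:3].T@E[:3,3]
print('cam in tool',R.T@(C-p),'axis',R.T@(-E[:3,:3].T[:,2]),'up',R.T@E[:3,:3].T[:,1])
print(goto([.553,.232,.3]))
E
```

```text
[0.177  0.5471 0.2313]
[[ 0.      0.3077  0.9515]
 [ 0.0001  0.9515 -0.3077]
 [-1.      0.0001 -0.    ]]
cam in tool [-0.1417 -0.0001 -0.0832] axis [ 0.9466 -0.0002  0.3224] up [ 0.3224 -0.0021 -0.9466]
shift cm [ -6.87 -18.41  45.48]
```

Emit:
servo_tool([
  [-0.2,-2.05,4.5,0,-1],
  [-0.2,-2.05,4.5,0,-1],
  [-0.2,-2.05,4.5,0,-1],
  [-0.2,-2.05,4.5,0,-1],
  [-0.2,-2.05,4.5,0,-1],
  [-0.2,-2.05,4.5,0,-1],
  [-0.2,-2.05,4.5,0,-1],
  [-0.2,-2.05,4.5,0,-1],
  [-0.2,-2.05,4.5,0,-1],
  [0,0,0,0,-1],
])

```text
clock: 3.6
tcp_pos: [0.508, 0.2446, 0.249]
orientation: [0.698, 0.112, 0.698, -0.112]
wrist_force: [-0.6, 0.4, -0.0]
finger_gap: 0.0856
```

Run:
```python
from h import *
p=shot('wrist','w1.png')
print(tool()[0],goto([.505,.247,.25]))
for t in ['bore_a','brass_pin','steel_pin','holder']:
    print(t,[(np.round(r['location'],1),round(r['conf'],2),atz(p,r['location'],0 if t=='holder' else .105)) for r in models.pinpoint(t,p)][:4])
```

```text
[0.50649512 0.24575432 0.24900582] shift cm [-0.1   0.07 -0.18]
bore_a [(array([313.4, 221.2]), 0.94, array([0.537826  , 0.26388681, 0.105     ])), (array([247.8, 273. ]), 0.6, array([0.56558417, 0.19756882, 0.105     ]))]
brass_pin []
steel_pin [(array([305.4, 202.1]), 0.48, array([0.520293 , 0.2624118, 0.105    ]))]
holder [(array([280.2, 209.6]), 0.66, array([0.55356488, 0.23068552, 0.        ]))]
```

View pics/w1.png

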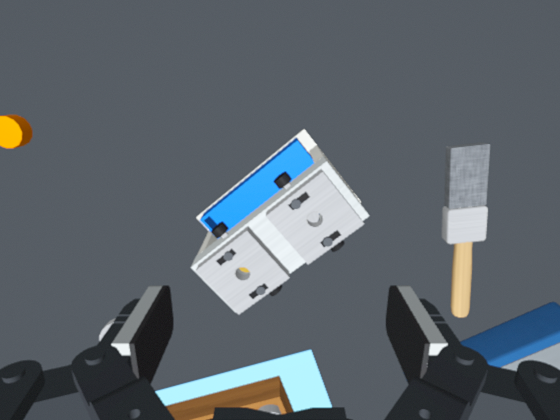

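Run:
```python
import cv2
a=cv2.imread('pics/w1.png')[120:330,180:390];cv2.imwrite('pics/w1z.png',cv2.resize(a,(600,600),interpolation=cv2.INTER_CUBIC))
```

```text
(no output)
```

View pics/w1z.png

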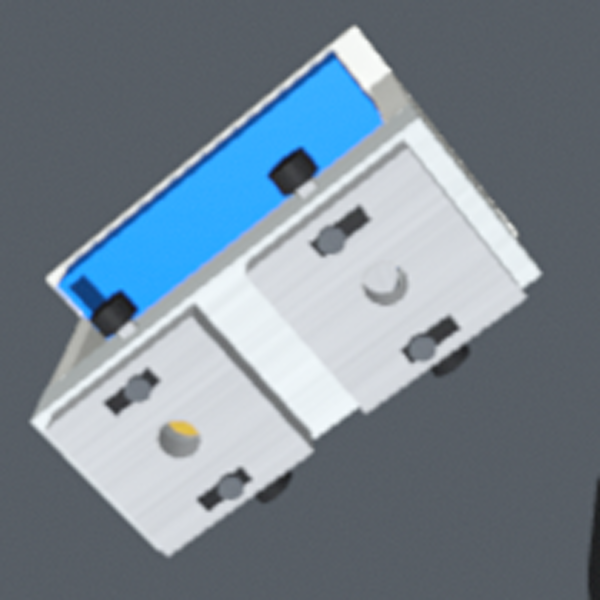

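Run:
```python
from h import *
np.set_printoptions(precision=4,suppress=True)
p=optics.read_camera('wrist');g=cv2.cvtColor(p['pixels'],cv2.COLOR_BGR2HSV)
np.save('pics/w1.npy',p['pixels'])
c=p['pixels'][262:288,230:258]
print(cv2.cvtColor(c,cv2.COLOR_BGR2GRAY))
# plate corners (zoom) brass plate: (50,420),(195,310),(312,445),(168,553)
for q in [(50,425),(192,312),(312,447),(168,553),(180,440),(250,265),(407,145),(525,295),(367,412),(385,285)]:
    u=(180+q[0]*.35,120+q[1]*.35);print(q,atz(p,u,.105))
```

```text
[[184 213 216 217 217 218 218 218 216 215 215 216 218 219 219 217 215 212
  213 213 214 214 214 214 215 216 215 213]
 [200 216 218 218 219 218 217 216 215 216 217 218 220 218 217 214 213 213
  214 215 213 214 215 216 215 214 214 214]
 [215 218 218 218 218 217 216 216 216 218 219 219 218 215 213 213 213 214
  214 214 214 215 216 215 214 213 213 213]
 [218 218 218 218 216 215 216 217 218 220 219 217 214 213 213 213 214 214
  214 214 216 215 215 214 213 214 214 213]
 [218 218 217 216 215 216 217 219 220 218 216 214 213 214 214 214 213 213
  215 216 215 214 213 213 214 214 214 214]
 [218 217 216 215 216 218 220 219 218 215 214 213 214 215 214 214 214 215
  216 216 214 213 213 214 214 215 215 215]
 [216 215 216 217 219 220 219 217 215 213 213 214 215 214 214 215 215 216
  215 213 213 213 214 214 214 215 215 216]
 [215 216 218 219 219 218 216 214 213 214 214 215 214 213 216 216 215 214
  213 214 215 215 214 214 215 216 216 216]
 [217 219 220 219 218 216 214 212 211 213 213 214 213 215 216 216 214 213
  214 214 215 215 215 216 216 216 216 215]
 [219 219 219 217 215 211 206 203 202 201 200 2
[... 1581 characters left out ...]
 215 215]
 [217 216 217 218 218 218 218 216 213 212 210 212 215 216 217 216 216 216
  217 218 216 213 212 212 213 214 214 215]
 [216 217 218 218 218 218 217 218 218 219 218 217 216 216 216 217 217 217
  216 215 213 212 212 213 215 215 215 215]
 [218 218 218 218 217 217 217 218 218 217 217 216 216 216 217 217 217 216
  214 212 212 213 214 215 215 214 215 216]]
(50, 425) [0.5457 0.1617 0.105 ]
(192, 312) [0.5245 0.2138 0.105 ]
(312, 447) [0.5763 0.2337 0.105 ]
(168, 553) [0.598  0.1802 0.105 ]
(180, 440) [0.5621 0.1968 0.105 ]
(250, 265) [0.5161 0.2341 0.105 ]
(407, 145) [0.4963 0.2855 0.105 ]
(525, 295) [0.5484 0.3057 0.105 ]
(367, 412) [0.5702 0.2526 0.105 ]
(385, 285) [0.5334 0.2686 0.105 ]
```

Run:
```python
from h import *
np.set_printoptions(precision=4,suppress=True)
p=optics.read_camera('wrist');a=p['pixels']
print(atz(p,(239.9,278),.105),tool()[0])
a=a[120:330,180:390];cv2.imwrite('pics/w2z.png',cv2.resize(a,(600,600),interpolation=cv2.INTER_CUBIC))
print(goto([.52,-.215,.25]))
```

```text
[0.565  0.1931 0.105 ] [0.5047 0.2479 0.2494]
shift cm [ -0.06 -43.6   15.62]
```

View pics/w2z.png

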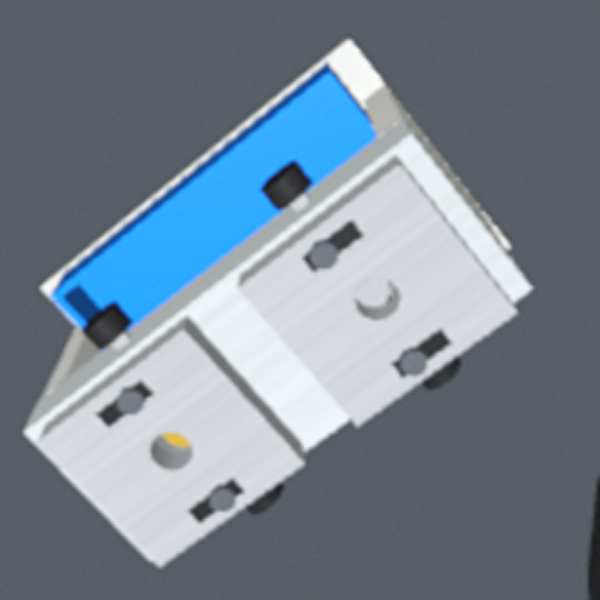

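Emit:
servo_tool([
  [0,-5.45,1.95,0,-0.2],
  [0,-5.45,1.95,0,-0.2],
  [0,-5.45,1.95,0,-0.2],
  [0,-5.45,1.95,0,-0.2],
  [0,-5.45,1.95,0,-0.2],
  [0,-5.45,1.95,0,-0.2],
  [0,-5.45,1.95,0,-0.2],
  [0,-5.45,1.95,0,-0.2],
  [0,0,0,0,-0.2],
  [0,0,0,0,-0.2],
])

```text
clock: 5.2
tcp_pos: [0.5196, -0.215, 0.2491]
orientation: [0.698, 0.11, 0.699, -0.11]
wrist_force: [0.6, 0.9, -0.0]
finger_gap: 0.0515
```

Run:
```python
from h import *
p=shot('wrist','w3.png')
print(tool()[0],tool()[2]['finger_gap'])
for t in ['stand_hole','drift']:
    print(t,[(np.round(r['location'],1),round(r['conf'],2),atz(p,r['location'],.07)) for r in models.pinpoint(t,p)][:4])
for r in models.outline_of('drift',p): print(r['location'],r['conf'])
```

```text
[ 0.51971272 -0.21441487  0.24933587] 0.05098898387096795
stand_hole [(array([291.8, 236.5]), 0.57, array([ 0.57085903, -0.21928372,  0.07      ]))]
drift [(array([331.9, 286.5]), 0.8, array([ 0.63263614, -0.19777911,  0.07      ])), (array([287.7, 212.5]), 0.75, array([ 0.54736871, -0.21589678,  0.07      ])), (array([275.3, 292.8]), 0.66, array([ 0.62251259, -0.2520558 ,  0.07      ]))]
[273.3, 334.9] 0.96
[293.0, 246.3] 0.95
[340.2, 348.1] 0.58
[292.5, 211.3] 0.17
```

View pics/w3.png

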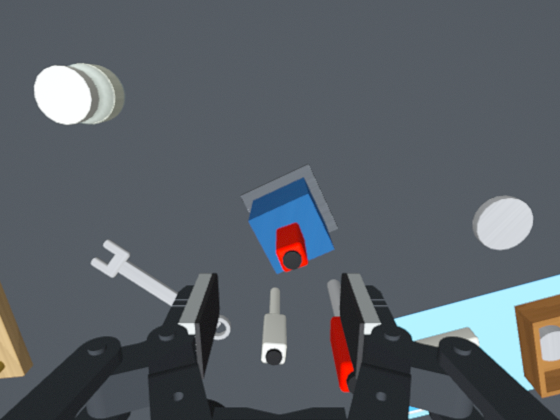

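Run:
```python
from h import *
a=cv2.imread('pics/w3.png')[160:280,230:350];cv2.imwrite('pics/w3z.png',cv2.resize(a,(600,600),interpolation=cv2.INTER_CUBIC))
```

```text
(no output)
```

View pics/w3z.png

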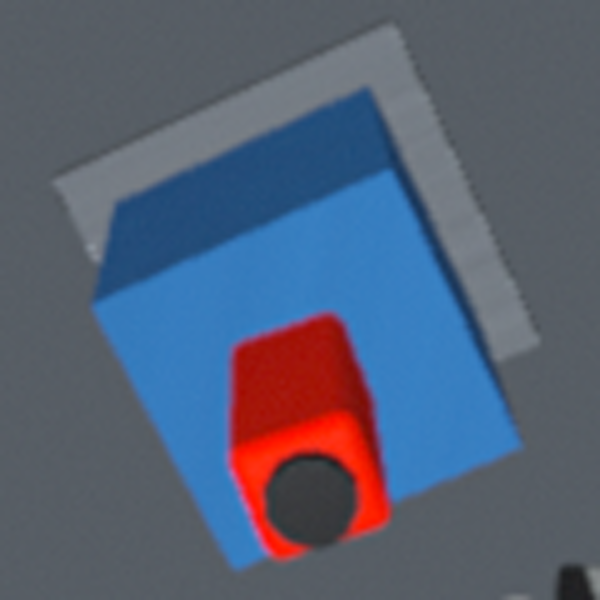

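Run:
```python
from h import *
np.set_printoptions(precision=4,suppress=True)
p=optics.read_camera('wrist')  # new pose nearly same
def f(l,z):
    X=np.array([atz(p,(230+x/5,160+y/5),z)for x,y in l]);
    e=[np.arctan2(*(X[(i+1)%4]-X[i])[[1,0]])%(np.pi/2) for i in range(4)];L=[np.linalg.norm(X[(i+1)%4]-X[i]) for i in range(4)]
    return X.mean(0),np.array(e),np.array(L)
print(f([(233,455),(350,410),(388,520),(278,558)],.12))
print(f([(95,303),(392,170),(520,445),(237,570)],.07))
print(atz(p,(230+310/5,160+498/5),.125),tool()[0])
R=tool()[1];print(np.arctan2(R[1,1],R[0,1]))
```

```text
(array([ 0.5684, -0.2187,  0.12  ]), array([0.0902, 0.0156, 0.0608, 0.0692]), array([0.0199, 0.0202, 0.0188, 0.0196]))
(array([ 0.5704, -0.2178,  0.07  ]), array([0.132 , 0.1332, 0.1508, 0.1338]), array([0.0591, 0.0591, 0.0591, 0.0602]))
[ 0.5679 -0.2191  0.125 ] [ 0.52   -0.2144  0.2496]
1.2602315772607937
```

Emit:
servo_tool([
  [1.5,0,0,-0.0925,-0.2],
  [1.5,0,0,-0.0925,-0.2],
  [1.5,0,0,-0.0925,-0.2],
  [1.5,0,0,-0.0925,-0.2],
  [0.5,-0.25,1.6,0,-0.2],
  [0.5,-0.25,1.6,0,-0.2],
  [0.4,-0.25,1.7,0,-0.2],
  [0,0,0,0,-0.2],
  [0,0,0,0,-0.2],
  [0,0,0,0,-0.2],
])

```text
clock: 6.7
tcp_pos: [0.569, -0.2205, 0.1756]
orientation: [0.707, -0.02, 0.707, 0.02]
wrist_force: [0.3, -0.7, 0.5]
finger_gap: 0.0511
```

Run:
```python
from h import *
p=shot('wrist','w4.png')
print(tool()[0],goto([.5695,-.219,.081],1.63))
```

```text
[ 0.56896181 -0.22057742  0.17566657] shift cm [9.47 0.16 0.06] world-yaw 0.002 -> turn about tool x -0.002
```

View pics/w4.png

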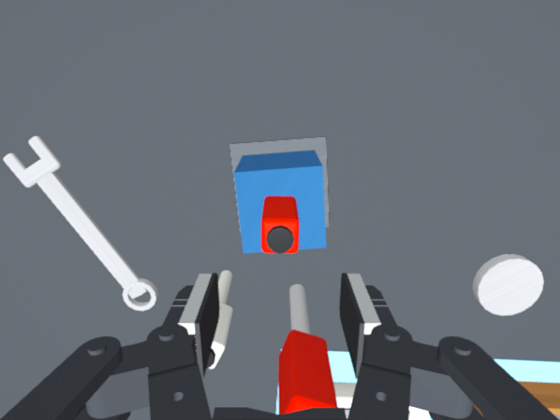

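Emit:
servo_tool([
  [2.5,0.02,0.02,0,-0.2],
  [2.5,0.02,0.02,0,-0.2],
  [2.5,0.02,0.02,0,-0.2],
  [1.5,0,0,0,-0.2],
  [0.4,0,0,0,-0.2],
  [0,0,0,0,1],
  [0,0,0,0,1],
  [0,0,0,0,1],
  [0,0,0,0,1],
  [0,0,0,0,1],
], grip_force=60)

```text
clock: 8.0
tcp_pos: [0.5705, -0.2203, 0.0824]
orientation: [0.708, -0.021, 0.706, 0.02]
wrist_force: [0.3, 0.5, 5.7]
finger_gap: 0.0215
```

Run:
```python
from h import *
p=shot('wrist','w5.png')
s=tool();print(s[0],s[2]['finger_gap'],s[2]['wrist_force'],s[2]['ft_torque'])
```

```text
[ 0.57049259 -0.2203169   0.08243646] 0.021526490386060207 [-0.15409511  0.12187976  5.5991811 ] [0.13381709 0.02207342 0.00935164]
```

View pics/w5.png

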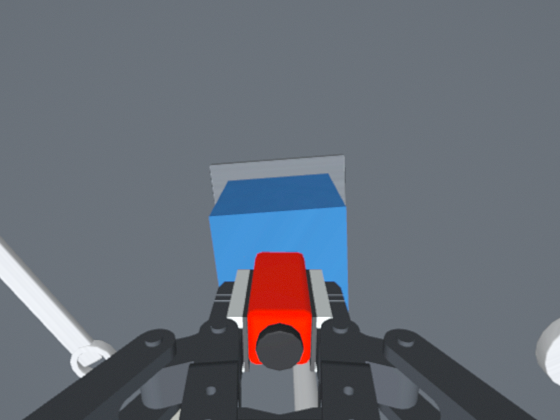

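Emit:
servo_tool([
  [-1.5,0,0,0,1],
  [-3,0,0,0,1],
  [-3,0,0,0,1],
  [-3,0,0,0,1],
  [-1.5,2,0.1,0,1],
  [0,5,0.3,0,1],
  [0,5,0.3,0,1],
  [0,5,0.3,0,1],
  [0,5,0.3,0,1],
  [0,5,0.3,0,1],
])

```text
clock: 9.3
tcp_pos: [0.5689, 0.0532, 0.2009]
orientation: [0.706, -0.02, 0.707, 0.021]
wrist_force: [0.8, -0.5, -2.0]
finger_gap: 0.0217
```

Emit:
servo_tool([
  [0,5,0.3,0,1],
  [0,4,0.2,0,1],
  [0,2,0.1,0,1],
  [0,0.5,0,0,1],
  [0,0,0,0,1],
  [0,0,0,0,1],
  [0,0,0,0,1],
  [0,0,0,0,1],
  [0,0,0,0,1],
  [0,0,0,0,1],
])

```text
clock: 10.55
tcp_pos: [0.5697, 0.1656, 0.2013]
orientation: [0.707, -0.02, 0.707, 0.02]
wrist_force: [0.1, 0.1, -2.1]
finger_gap: 0.0213
```

Run:
```python
from h import *
p=shot('wrist','w6.png')
s=tool();print(s[0],s[2]['finger_gap'],s[2]['wrist_force'],s[2]['ft_torque'],s[2]['joint_pos'])
print(proj(p,[.565,.193,.105]),proj(p,s[0]-[0,0,.0724]))
```

```text
[0.56968213 0.16565704 0.20132995] 0.02149824667993138 [ 0.1724532  -0.37677966 -1.57309575] [-0.00868957  0.02825336 -0.02234936] [1.47692488e-01 3.58142494e-01 3.63364735e-02 1.24889659e+00
 7.11260561e-05 9.05010665e-02]
[320.64288246 210.52981738] [279.38969772 227.77816508]
```

View pics/w6.png

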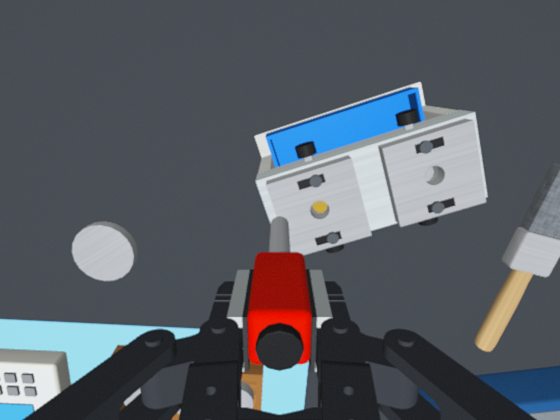

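Run:
```python
from h import *
a=cv2.imread('pics/w6.png')[180:255,250:350];cv2.imwrite('pics/w6z.png',cv2.resize(a,(800,600),interpolation=cv2.INTER_CUBIC))
```

```text
(no output)
```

View pics/w6z.png

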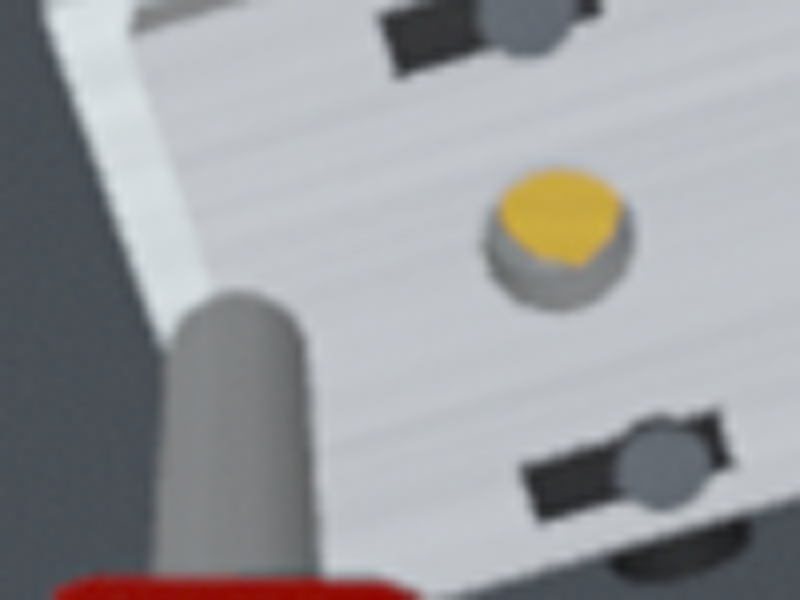

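Run:
```python
from h import *
np.set_printoptions(precision=4,suppress=True)
p=optics.read_camera('wrist');a=p['pixels']
T,R,s=tool()
for h in (.0724,.077,.08):
  for nm,z in (('tip',0),('hb',.06),('ht',.11),('btn',.115)):
    c=proj(p,T+R@[h-z,0,0]);
    print(h,nm,c, (proj(p,T+R@[h-z,.0055,0])-proj(p,T+R@[h-z,-.0055,0]))[0], 'handle w',(proj(p,T+R@[h-z,.011,-.011])-proj(p,T+R@[h-z,-.011,-.011]))[0],'near edge row',proj(p,T+R@[h-z,0,-.011])[1],'far',proj(p,T+R@[h-z,0,.011])[1])
b=a[210:380,215:345];cv2.imwrite('pics/w6h.png',cv2.resize(b,None,fx=3.5,fy=3.5,interpolation=cv2.INTER_CUBIC))
g=cv2.cvtColor(a,cv2.COLOR_BGR2GRAY)
for r in (222,226,230,236,242,248): print(r,g[r,266:296])
```

```text
0.0724 tip [279.348 227.825] 18.01245356988352 handle w 36.58966173532491 near edge row 210.7564727789365 far 244.37454522320377
0.0724 hb [279.3385 275.1523] 23.936569710524395 handle w 48.87563585895148 near edge row 253.34364978788852 far 296.0842325777794
0.0724 ht [279.324  347.3507] 32.973888689484056 handle w 67.86532703332054 near edge row 319.1680875040025 far 373.9845253146955
0.0724 btn [279.3219 357.6867] 34.26767433799472 handle w 70.60869239152925 near edge row 328.6774829098613 far 385.04084676115895
0.077 tip [279.3486 225.1454] 17.677042161421866 handle w 35.89784332532503 near edge row 208.35840545420996 far 241.43137872098941
0.077 hb [279.3395 270.4491] 23.347855832077812 handle w 47.64901124226279 near edge row 249.09177043927318 far 290.9685728809891
0.077 ht [279.3257 338.5078] 31.86699321053601 handle w 65.5232106158181 near edge row 311.04955125506666 far 364.50637207319875
0.077 btn [279.3238 348.1488] 33.07378549272869 handle w 68.07692691050684 near edge row 319.90156140829305 far 374.83906405984686
0.08 tip [279.3489 223.4509] 17.464944640482997 handle w 
[... 522 characters left out ...]
127 126 124 120
 114 110 103 113 165 197 198 197 197 196 196 196]
226 [ 79  78  77  81 104 128 131 132 133 133 132 129 128 128 129 127 122 119
 115 111 105 103 143 186 197 197 197 197 196 196]
230 [ 79  78  78  83 105 128 131 132 133 132 131 130 130 129 126 126 124 120
 115 112 106 101 125 172 193 193 194 194 194 194]
236 [ 78  78  79  92 117 130 131 132 133 133 131 129 129 129 127 127 125 121
 116 112 108 101 107 157 191 192 191 190 192 192]
242 [ 78  77  79 103 127 132 131 132 134 132 131 129 129 128 128 125 126 122
 117 113 109 104 102 141 183 195 194 193 192 192]
248 [ 78  77  86 110 129 131 131 134 133 131 129 130 128 127 127 127 125 121
 118 115 111 105 102 126 174 197 197 197 197 197]
```

View pics/w6h.png

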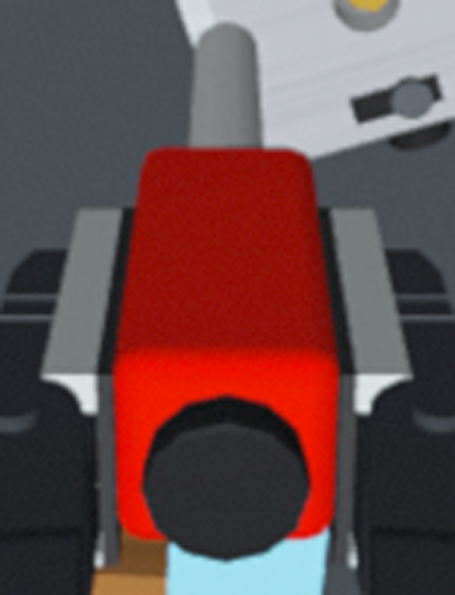

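Run:
```python
from h import *
np.set_printoptions(precision=4,suppress=True)
p=optics.read_camera('wrist');T,R,s=tool()
H=atz(p,(319.5,209.7),.105);print(H)
tip=T+R@[.077,.0004,-.0007];print(tip)
o=tip-T; tgt=H-o; tgt[2]=.189; print(tgt,goto(tgt))
```

```text
[0.5644 0.1923 0.105 ]
[0.5689 0.1661 0.1243]
[0.5651 0.1919 0.189 ] shift cm [ 1.23  2.64 -0.3 ]
```

Emit:
servo_tool([
  [0,0.66,-0.08,0,1],
  [0,0.66,-0.08,0,1],
  [0,0.66,-0.07,0,1],
  [0,0.66,-0.07,0,1],
  [0.6,0,0,0,1],
  [0.6,0,0,0,1],
  [0,0,0,0,1],
  [0,0,0,0,1],
  [0,0,0,0,1],
  [0,0,0,0,1],
])

```text
clock: 11.95
tcp_pos: [0.5653, 0.1918, 0.1895]
orientation: [0.707, -0.02, 0.707, 0.02]
wrist_force: [0.4, 0.4, -0.7]
finger_gap: 0.0215
```

```bash
cat > z.py <<'E'
import sys
from h import *
np.set_printoptions(precision=4,suppress=True)
p=optics.read_camera('wrist');T,R,s=tool()
np.save('pics/last.npy',p['pixels']);np.save('pics/lastE.npy',p['extrinsics'])
b=p['pixels'][175:250,235:335];cv2.imwrite('pics/'+sys.argv[1],cv2.resize(b,None,fx=8,fy=8,interpolation=cv2.INTER_CUBIC))
print(T,s['wrist_force'],s['ft_torque'],s['finger_gap'])
print('hole pred',proj(p,[.5644,.1923,.105]))
E
python3 z.py w7z.png
```

```text
[0.5653 0.1918 0.1895] [ 0.465   0.3398 -1.2616] [-0.0236 -0.0093  0.0271] 0.021057721526720308
hole pred [280.1106 219.5885]
```

View pics/w7z.png

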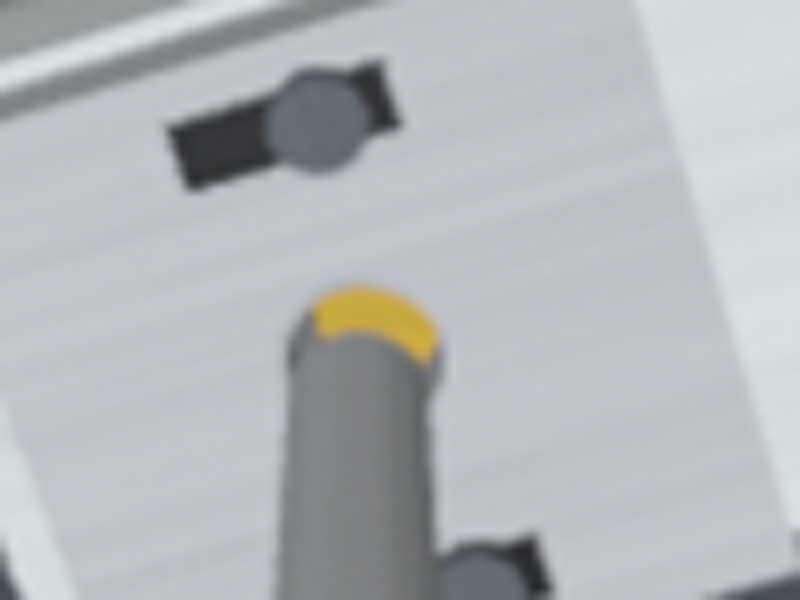

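Emit:
servo_tool([
  [0.1,0.03,0,0,1],
  [0.1,0,0,0,1],
  [0.1,0,0,0,1],
  [0.05,0,0,0,1],
  [0.05,0,0,0,1],
  [0,0,0,0,1],
  [0,0,0,0,1],
  [0,0,0,0,1],
  [0,0,0,0,1],
  [0,0,0,0,1],
])

```text
clock: 13.25
tcp_pos: [0.5651, 0.1922, 0.1853]
orientation: [0.707, -0.02, 0.707, 0.02]
wrist_force: [0.6, -0.1, -0.8]
finger_gap: 0.021
```

```bash
python3 z.py w8z.png
```

```text
[0.5651 0.1922 0.1853] [-0.3197 -0.407  -2.246 ] [0.0339 0.0102 0.0345] 0.020878224622835548
hole pred [279.5366 222.1192]
```

View pics/w8z.png

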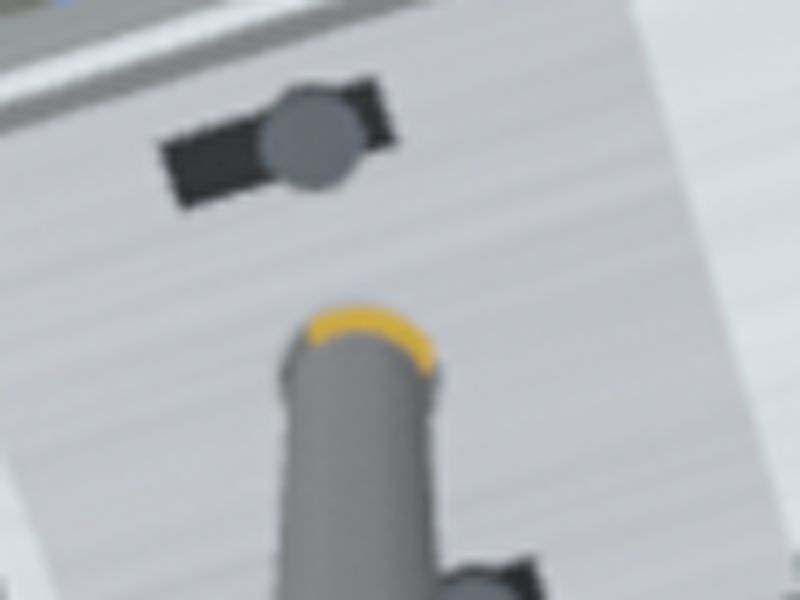

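Emit:
servo_tool([
  [0.05,0,0,0,1],
  [0.05,0,0,0,1],
  [0.05,0,0,0,1],
  [0.05,0,0,0,1],
  [0.05,0,0,0,1],
  [0.05,0,0,0,1],
  [0,0,0,0,1],
  [0,0,0,0,1],
  [0,0,0,0,1],
  [0,0,0,0,1],
])

```text
clock: 14.55
tcp_pos: [0.5652, 0.1922, 0.1823]
orientation: [0.707, -0.02, 0.707, 0.02]
wrist_force: [0.7, 0.4, -1.4]
finger_gap: 0.0212
```

```bash
python3 z.py w9z.png
```

```text
[0.5651 0.1922 0.1823] [ 0.3756  0.145  -1.8389] [ 0.0125 -0.026   0.0651] 0.021250389327087053
hole pred [279.5357 223.7812]
```

View pics/w9z.png

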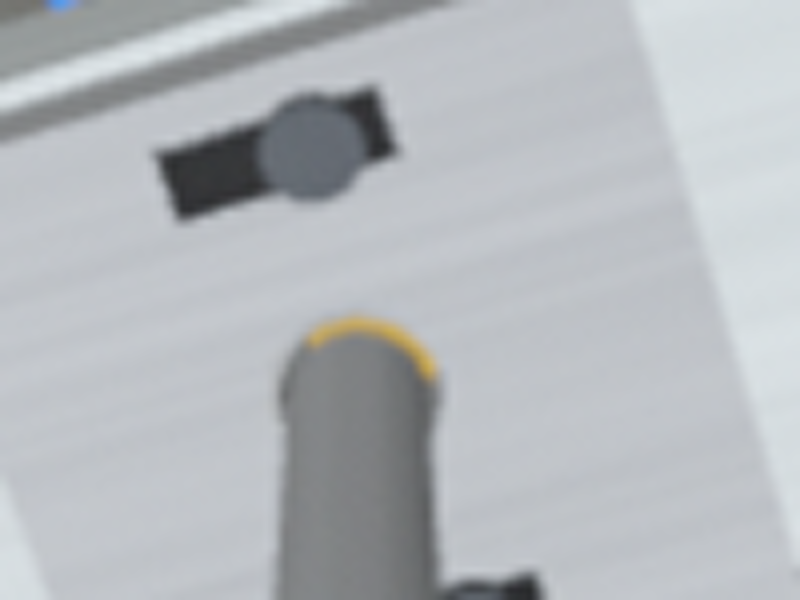

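Emit:
servo_tool([
  [0.03,0,0.03,0,1],
  [0.03,0,0,0,1],
  [0.03,0,0,0,1],
  [0.03,0,0,0,1],
  [0.03,0,0,0,1],
  [0,0,0,0,1],
  [0,0,0,0,1],
  [0,0,0,0,1],
  [0,0,0,0,1],
  [0,0,0,0,1],
])

```text
clock: 15.85
tcp_pos: [0.5654, 0.1922, 0.1808]
orientation: [0.707, -0.02, 0.707, 0.02]
wrist_force: [1.0, 0.6, -2.2]
finger_gap: 0.0211
```

```bash
python3 z.py w10z.png
```

```text
[0.5654 0.1922 0.1808] [ 0.0607 -0.2975 -2.8185] [-0.031   0.0153  0.0085] 0.021070051222940152
hole pred [279.5404 224.2074]
```

View pics/w10z.png

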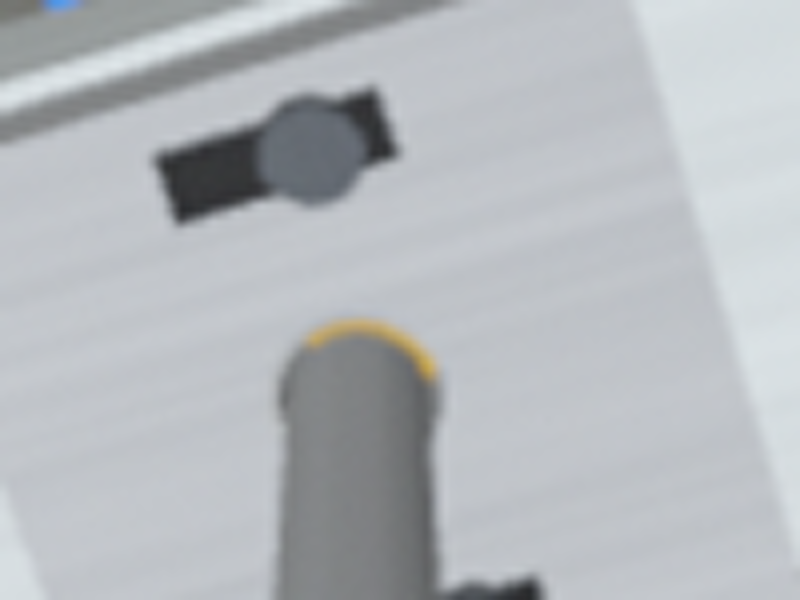

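Emit:
servo_tool([
  [0.03,0,0.03,0,1],
  [0.03,0,0,0,1],
  [0.03,0,0,0,1],
  [0.03,0,0,0,1],
  [0.03,0,0,0,1],
  [0.03,0,0,0,1],
  [0.03,0,0,0,1],
  [0,0,0,0,1],
  [0,0,0,0,1],
  [0,0,0,0,1],
])

```text
clock: 17.15
tcp_pos: [0.5657, 0.1922, 0.1787]
orientation: [0.707, -0.02, 0.707, 0.02]
wrist_force: [0.1, 0.8, -1.6]
finger_gap: 0.021
```

```bash
python3 z.py w11z.png
```

```text
[0.5658 0.1922 0.1787] [-0.9889 -0.1139 -1.2208] [ 0.0456  0.0014 -0.0381] 0.02098843529546921
hole pred [279.5411 224.9425]
```

View pics/w11z.png

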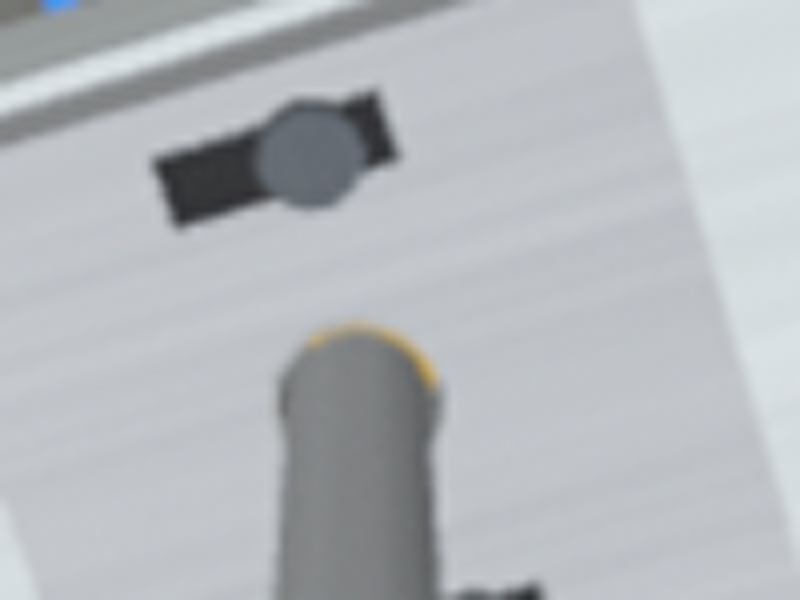

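Emit:
servo_tool([
  [0.03,0,0.03,0,1],
  [0.03,0,0,0,1],
  [0.03,0,0,0,1],
  [0.03,0,0,0,1],
  [0.03,0,0,0,1],
  [0.02,0,0,0,1],
  [0,0,0,0,1],
  [0,0,0,0,1],
  [0,0,0,0,1],
  [0,0,0,0,1],
])

```text
clock: 18.45
tcp_pos: [0.5661, 0.1922, 0.1771]
orientation: [0.707, -0.02, 0.707, 0.02]
wrist_force: [-0.1, -0.0, -1.3]
finger_gap: 0.0212
```

```bash
python3 z.py w12z.png
```

```text
[0.5661 0.1922 0.177 ] [ 0.164  -0.2041 -2.1973] [ 0.0137 -0.0412  0.0373] 0.021518716041066463
hole pred [279.5405 225.4683]
```

View pics/w12z.png

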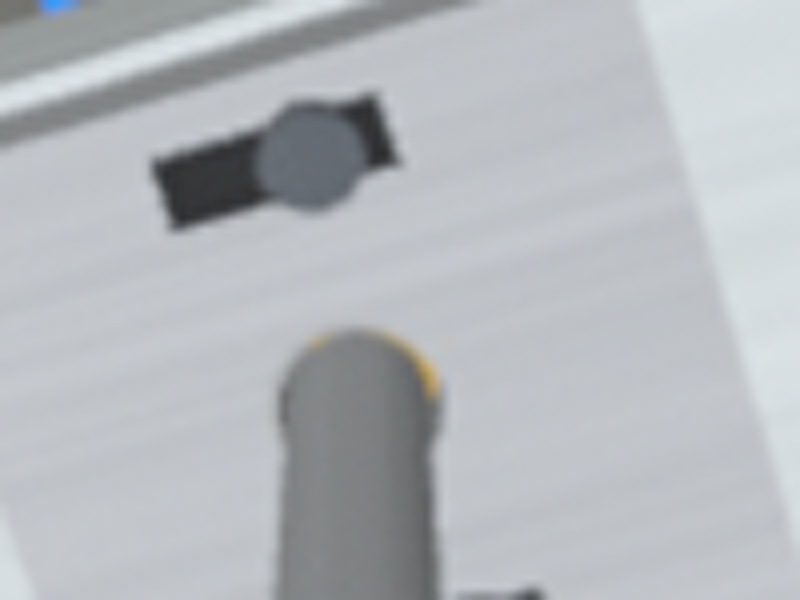

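Emit:
servo_tool([
  [0.03,0.01,0.02,0,1],
  [0.03,0,0,0,1],
  [0.03,0,0,0,1],
  [0.03,0,0,0,1],
  [0.03,0,0,0,1],
  [0.03,0,0,0,1],
  [0,0,0,0,1],
  [0,0,0,0,1],
  [0,0,0,0,1],
  [0,0,0,0,1],
])

```text
clock: 19.75
tcp_pos: [0.5662, 0.1923, 0.1752]
orientation: [0.707, -0.02, 0.707, 0.02]
wrist_force: [0.1, -0.1, -1.4]
finger_gap: 0.0213
```

```bash
python3 z.py w13z.png
```

```text
[0.5662 0.1923 0.1752] [-0.3464  0.5608 -0.6797] [0.0071 0.0064 0.0346] 0.021394272981271247
hole pred [279.3803 226.2364]
```

View pics/w13z.png

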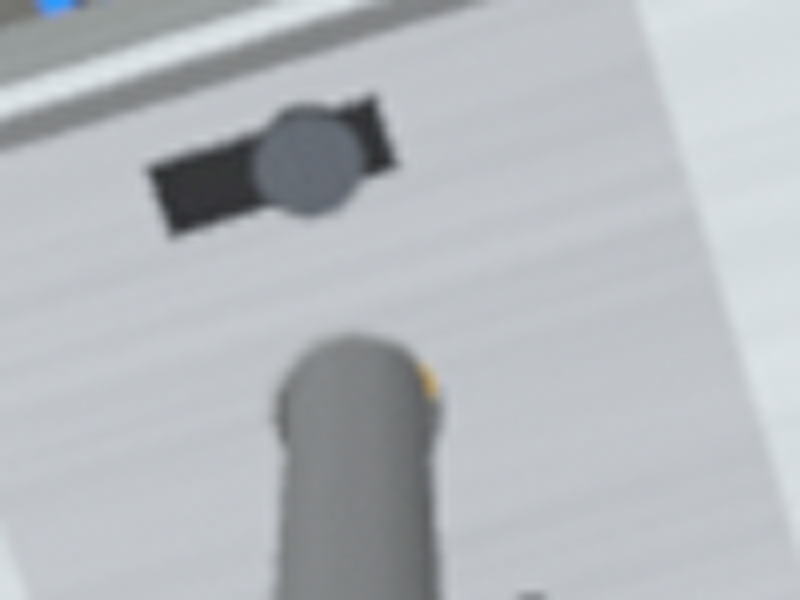

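Emit:
servo_tool([
  [0.05,0,-0.04,0,1],
  [0.05,0,0,0,1],
  [0.05,0,0,0,1],
  [0.05,0,0,0,1],
  [0.05,0,0,0,1],
  [0.05,0,0,0,1],
  [0.05,0,0,0,1],
  [0.05,0,0,0,1],
  [0.05,0,0,0,1],
  [0.05,0,0,0,1],
])

```text
clock: 21.05
tcp_pos: [0.566, 0.1923, 0.1702]
orientation: [0.707, -0.02, 0.707, 0.02]
wrist_force: [1.6, -0.6, -0.6]
finger_gap: 0.0214
```

Emit:
servo_tool([
  [0.03,0,0,0,1],
  [0.03,0,0,0,1],
  [0.03,0,0,0,1],
  [0.03,0,0,0,1],
  [0.03,0,0,0,1],
  [0.03,0,0,0,1],
  [0.03,0,0,0,1],
  [0.03,0,0,0,1],
  [0.03,0,0,0,1],
  [0,0,0,0,1],
])

```text
clock: 22.3
tcp_pos: [0.5659, 0.1923, 0.1675]
orientation: [0.707, -0.02, 0.707, 0.02]
wrist_force: [1.8, -0.0, -0.3]
finger_gap: 0.0213
```

Emit:
servo_tool([
  [0.04,0,0,0,1],
  [0.04,0,0,0,1],
  [0.04,0,0,0,1],
  [0.03,0,0,0,1],
  [0.03,0,0,0,1],
  [0.03,0,0,0,1],
  [0.03,0,0,0,1],
  [0.03,0,0,0,1],
  [0.03,0,0,0,1],
  [0.03,0,0,0,1],
])

```text
clock: 23.55
tcp_pos: [0.5659, 0.1923, 0.1644]
orientation: [0.707, -0.02, 0.707, 0.02]
wrist_force: [2.3, -0.4, 1.2]
finger_gap: 0.0211
```

```bash
python3 z.py w14z.png
```

```text
[0.5659 0.1923 0.1644] [1.8897 1.1448 0.7751] [ 0.1074 -0.4843 -0.0036] 0.021406562433077335
hole pred [279.3791 233.4701]
```

View pics/w14z.png

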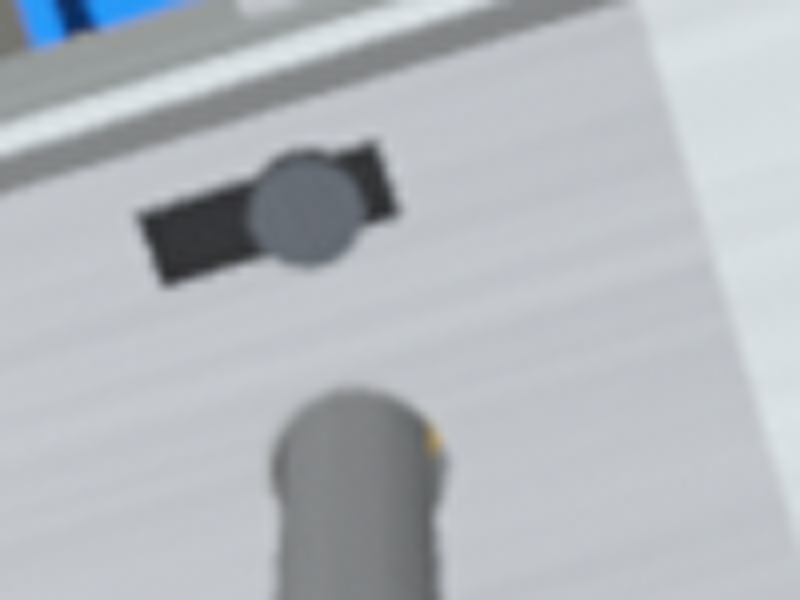

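Emit:
servo_tool([
  [0,0,0.04,0,1],
  [0.03,0,0.02,0,1],
  [0.03,0,0,0,1],
  [0.03,0,0,0,1],
  [0.03,0,0,0,1],
  [0.03,0,0,0,1],
  [0.03,0,0,0,1],
  [0.03,0,0,0,1],
  [0,0,0,0,1],
  [0,0,0,0,1],
])

```text
clock: 24.85
tcp_pos: [0.5666, 0.1923, 0.1637]
orientation: [0.707, -0.02, 0.706, 0.02]
wrist_force: [-0.5, -0.7, 10.2]
finger_gap: 0.0211
```

```bash
python3 z.py w15z.png
```

```text
[0.5666 0.1923 0.1637] [-0.3094 -1.4578 10.3111] [-0.2083  0.3054 -0.0009] 0.02127753556910113
hole pred [279.4996 232.7164]
```

Emit:
servo_tool([
  [0.01,0,0,0,1],
  [0.01,0,0,0,1],
  [0.01,0,0,0,1],
  [0.01,0,0,0,1],
  [0.01,0,0,0,1],
  [0.01,0,0,0,1],
  [0,0,0,0,1],
  [0,0,0,0,1],
  [0,0,0,0,1],
  [0,0,0,0,1],
])

```text
clock: 26.15
tcp_pos: [0.5667, 0.1923, 0.1633]
orientation: [0.707, -0.02, 0.706, 0.02]
wrist_force: [-0.4, -1.1, 10.5]
finger_gap: 0.0214
```

Emit:
servo_tool([
  [0.03,0,0,0,1],
  [0.05,0,0,0,1],
  [0.05,0,0,0,1],
  [0.05,0,0,0,1],
  [0.06,0,0,0,1],
  [0.06,0,0,0,1],
  [0.06,0,0,0,1],
  [0.06,0,0,0,1],
  [0.06,0,0,0,1],
  [0.06,0,0,0,1],
])

```text
clock: 27.4
tcp_pos: [0.5667, 0.1923, 0.1579]
orientation: [0.707, -0.02, 0.706, 0.02]
wrist_force: [-1.0, -1.4, 12.5]
finger_gap: 0.0212
```

Emit:
servo_tool([
  [0.06,0,0,0,1],
  [0.06,0,0,0,1],
  [0.06,0,0,0,1],
  [0.06,0,0,0,1],
  [0.06,0,0,0,1],
  [0.06,0,0,0,1],
  [0.06,0,0,0,1],
  [0.06,0,0,0,1],
  [0.06,0,0,0,1],
  [0.06,0,0,0,1],
])

```text
clock: 28.65
tcp_pos: [0.5667, 0.1923, 0.1519]
orientation: [0.707, -0.02, 0.706, 0.02]
wrist_force: [-1.4, -0.3, 10.9]
finger_gap: 0.0213
```

Emit:
servo_tool([
  [0.06,0,0,0,1],
  [0.06,0,0,0,1],
  [0.06,0,0,0,1],
  [0.06,0,0,0,1],
  [0.06,0,0,0,1],
  [0.06,0,0,0,1],
  [0.06,0,0,0,1],
  [0.06,0,0,0,1],
  [0.06,0,0,0,1],
  [0.06,0,0,0,1],
])

```text
clock: 29.9
tcp_pos: [0.5662, 0.1923, 0.1437]
orientation: [0.707, -0.02, 0.707, 0.02]
wrist_force: [0.5, -0.0, -0.7]
finger_gap: 0.0216
```

Run:
```python
from h import *
a=optics.read_camera('scene')['pixels'][190:270,310:410];b=optics.read_camera('side')['pixels'][120:210,180:280]
cv2.imwrite('pics/drop.png',np.hstack([cv2.resize(a,(400,400),interpolation=cv2.INTER_CUBIC),cv2.resize(b,(400,400),interpolation=cv2.INTER_CUBIC)]))
print(tool()[0],goto([.5705,-.2203,.21],None),tool()[2]['wrist_force'])
```

```text
[0.56617543 0.19231844 0.14377179] shift cm [ -6.62 -41.22  -1.93] [ 0.08250094  0.71529229 -1.96457116]
```

View pics/drop.png

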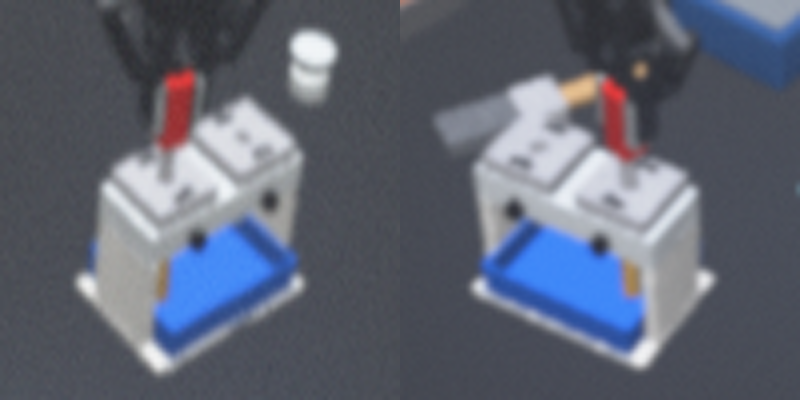

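Emit:
servo_tool([
  [-0.5,0,0,0,1],
  [-1,0,0,0,1],
  [-1.5,0,0,0,1],
  [-2,0,0,0,1],
  [-2,0,0,0,1],
  [0,-2,-0.1,0,1],
  [0,-5,-0.25,0,1],
  [0,-5,-0.25,0,1],
  [0,-5,-0.25,0,1],
  [0,-5,-0.25,0,1],
])

```text
clock: 31.25
tcp_pos: [0.567, -0.0305, 0.2138]
orientation: [0.706, -0.02, 0.707, 0.02]
wrist_force: [0.8, -0.0, -1.2]
finger_gap: 0.0214
```

Emit:
servo_tool([
  [0,-5,-0.2,0,1],
  [0,-5,-0.2,0,1],
  [0,-5,-0.2,0,1],
  [0,-3,-0.15,0,1],
  [0,-1.2,-0.05,0,1],
  [0,0,0,0,1],
  [0,0,0,0,1],
  [0,0,0,0,1],
  [0,0,0,0,1],
  [0,0,0,0,1],
])

```text
clock: 32.5
tcp_pos: [0.5711, -0.2195, 0.2142]
orientation: [0.707, -0.021, 0.707, 0.021]
wrist_force: [-0.3, 0.5, -1.8]
finger_gap: 0.0213
```

Run:
```python
from h import *
p=shot('wrist','w20.png')
b=p['pixels'][150:270,220:340];cv2.imwrite('pics/w20z.png',cv2.resize(b,(600,600),interpolation=cv2.INTER_CUBIC))
print(tool()[0],goto([.5705,-.2203,.0824],1.628),tool()[2]['wrist_force'])
print(proj(p,[.5704,-.2178,.07]))
```

```text
[ 0.57114582 -0.21964185  0.21414738] shift cm [13.17 -0.06 -0.07] world-yaw -0.001 -> turn about tool x 0.001 [ 0.38244312 -0.72805785 -1.10247069]
[281.52270265 194.10869972]
```

View pics/w20z.png

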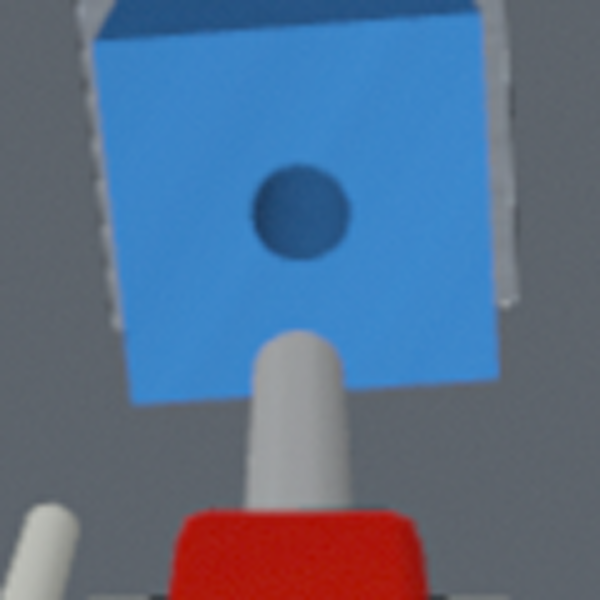

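Emit:
servo_tool([
  [1,0,-0.04,0,1],
  [2,0,0,0,1],
  [2,0,0,0,1],
  [1,0,0,0,1],
  [0.4,0,0,0,1],
  [0.2,0,0,0,1],
  [0.1,0,0,0,1],
  [0.1,0,0,0,1],
  [0.1,0,0,0,1],
  [0.1,0,0,0,1],
])

```text
clock: 33.8
tcp_pos: [0.5707, -0.2201, 0.1442]
orientation: [0.707, -0.02, 0.707, 0.02]
wrist_force: [-0.2, -0.2, -1.5]
finger_gap: 0.0212
```

Run:
```python
from h import *
p=shot('wrist','w21.png')
b=p['pixels'][180:280,230:330];cv2.imwrite('pics/w21z.png',cv2.resize(b,(600,600),interpolation=cv2.INTER_CUBIC))
print(tool()[0],goto([.5705,-.2203,.0824],1.628),tool()[2]['wrist_force'])
```

```text
[ 0.57057489 -0.22008646  0.14395342] shift cm [ 6.16 -0.02 -0.01] world-yaw 0.000 -> turn about tool x -0.000 [-0.36915036  0.58899132 -1.02284797]
```

View pics/w21z.png

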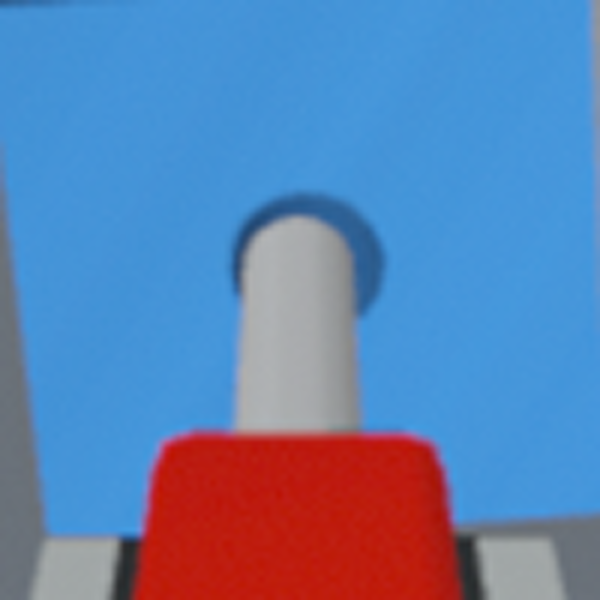

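Emit:
servo_tool([
  [0.1,0.1,0,0,1],
  [0.2,0,0,0,1],
  [0.2,0,0,0,1],
  [0.3,0,0,0,1],
  [0.4,0,0,0,1],
  [0.5,0,0,0,1],
  [0.6,0,0,0,1],
  [0.7,0,0,0,1],
  [0.8,0,0,0,1],
  [0.8,0,0,0,1],
])

```text
clock: 35.1
tcp_pos: [0.5705, -0.219, 0.0974]
orientation: [0.707, -0.02, 0.707, 0.02]
wrist_force: [0.4, 0.2, -1.1]
finger_gap: 0.0214
```

Emit:
servo_tool([
  [0.4,0,0,0,1],
  [0.4,0,0,0,1],
  [0.2,0,0,0,1],
  [0.1,0,0,0,1],
  [0.1,0,0,0,1],
  [0.05,0,0,0,1],
  [0.05,0,0,0,1],
  [0.05,0,0,0,1],
  [0,0,0,0,1],
  [0,0,0,0,1],
])

```text
clock: 36.35
tcp_pos: [0.5706, -0.2191, 0.0846]
orientation: [0.707, -0.02, 0.707, 0.02]
wrist_force: [-0.3, -0.2, -1.4]
finger_gap: 0.0213
```

Still hanging free; ease down 2 mm more, then open.

Emit:
servo_tool([
  [0.05,0,0,0,1],
  [0.05,0,0,0,1],
  [0.05,0,0,0,1],
  [0.03,0,0,0,1],
  [0.03,0,0,0,1],
  [0.02,0,0,0,1],
  [0.02,0,0,0,1],
  [0,0,0,0,1],
  [0,0,0,0,1],
  [0,0,0,0,1],
])

```text
clock: 37.6
tcp_pos: [0.5706, -0.2191, 0.0824]
orientation: [0.707, -0.02, 0.707, 0.02]
wrist_force: [-0.9, 1.4, 4.2]
finger_gap: 0.0216
```

Emit:
servo_tool([
  [0,0,0,0,0.4],
  [0,0,0,0,0.2],
  [0,0,0,0,0],
  [0,0,0,0,-0.2],
  [0,0,0,0,-0.2],
  [0,0,0,0,-0.2],
  [0,0,0,0,-0.2],
  [0,0,0,0,-0.2],
  [0,0,0,0,-0.2],
  [0,0,0,0,-0.2],
])

```text
clock: 38.85
tcp_pos: [0.5706, -0.2191, 0.0821]
orientation: [0.707, -0.02, 0.707, 0.02]
wrist_force: [0.5, 0.0, 0.7]
finger_gap: 0.0513
```

Run:
```python
from h import *
p=shot('wrist','w22.png');s=tool();print(s[0],s[2]['finger_gap'],s[2]['wrist_force'])
```

```text
[ 0.57057308 -0.21909378  0.08209734] 0.05113076420381465 [-0.2893087  -0.38638898 -0.37134281]
```

View pics/w22.png

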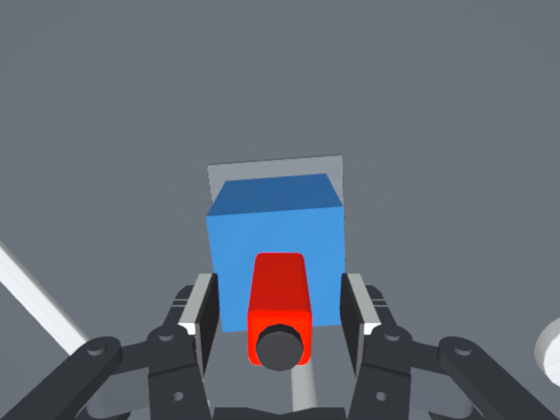

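Seated (contact 4 N at the same height as picked, released). Retreat upward and check.

Emit:
servo_tool([
  [-1,0,0,0,-0.2],
  [-2,0,0,0,-0.2],
  [-3,0,0,0,-0.2],
  [-3,0,0,0,-0.2],
  [-3,0,0,0,-0.2],
  [-2,0,-2,0,-0.2],
  [0,0,-3,0,-0.2],
  [0,0,0,0,-0.2],
  [0,0,0,0,-0.2],
  [0,0,0,0,-0.2],
])

```text
clock: 40.15
tcp_pos: [0.5212, -0.222, 0.222]
orientation: [0.707, -0.02, 0.707, 0.02]
wrist_force: [-0.3, 0.8, -1.2]
finger_gap: 0.0515
```

Run:
```python
from h import *
w=shot('wrist','w23.png')
sc=optics.read_camera('scene');sd=optics.read_camera('side')
u=cv2.resize
def z(a,r):return u(a[r[0]:r[1],r[2]:r[3]],(400,300),interpolation=cv2.INTER_CUBIC)
cv2.imwrite('pics/fin.png',np.vstack([np.hstack([z(sc['pixels'],(190,270,305,412)),z(sd['pixels'],(125,205,175,282))]),np.hstack([z(sc['pixels'],(220,310,170,290)),z(w['pixels'],(120,330,140,420))])]))
print(tool()[0],tool()[2]['clock'])
print('btn pred',proj(w,[.5679,-.2191,.125]))
```

```text
[ 0.52105844 -0.22186351  0.22176288] 40.3
btn pred [279.42538146 276.39431193]
```

View pics/fin.png

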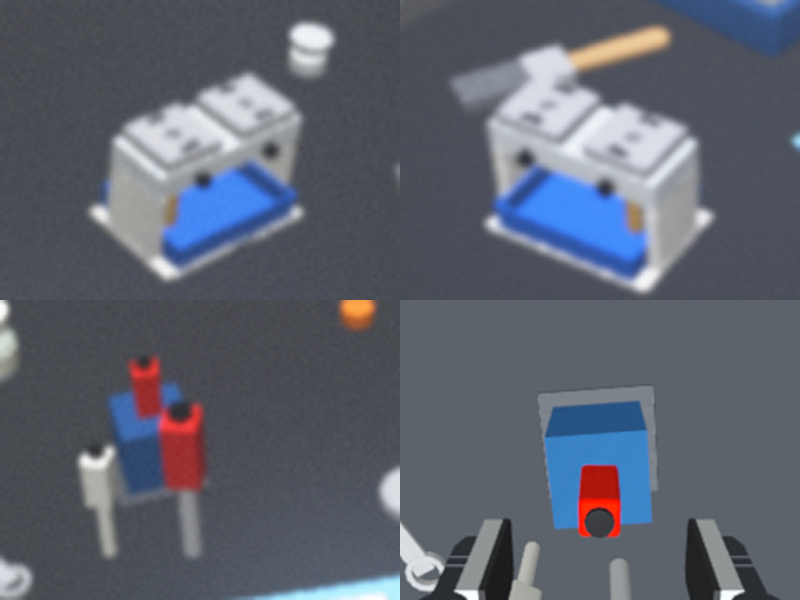

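View pics/w23.png

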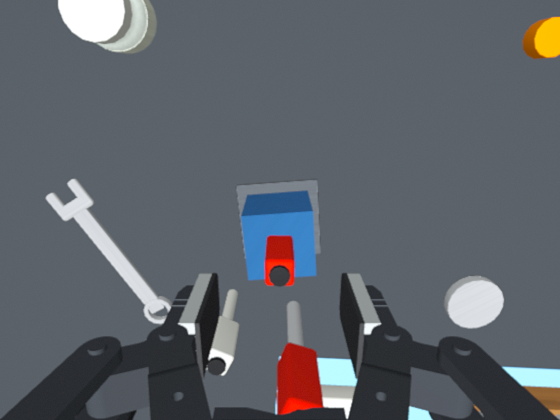

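```bash
python3 -c "
from workcell import order
print(order.hand_in())"
```

```text
the job is handed in; nothing more can be done
None
```

I handed the job in at about 40 s of the 67 s allowed. The brass pin was in the catch tray and the drift was back in its stand. The hand-in gives no verdict, so the points below are my own checks.

- **Finding the hole:** I took the smaller red drift from the stand and lined its tip up over the brass pin's guide hole using the wrist camera. It went in with only about 2 N of side force.
- **Pressing the pin:** I pressed slowly, and the wrist force at the ends of the moves reached about 14 N (limits 20 N on the holder, 25 N on the pin). It dropped back to the free-hanging value once the pin let go, at about the depth where the jaws should release it.
- **Brass pin:** after the drift was lifted away, both fixed cameras showed the pin standing in the blue tray.
- **Drift:** it touched down in the stand at the same tool height as when I picked it up (0.0824 m). After I let go, its button was within about 1 pixel of its starting position, and the drift looked upright. The gripper is clear and touching nothing.
- **Other things:** the drift never went near the steel pin, which I did not measure again at the end. The bystanders and look-alikes in the last views looked undisturbed by eye.

One measurement disagreed. The wrist camera put the drift tip about 77 mm below the tool point, but the height at pick-up and the contact with the pin both gave about 72.4 mm. I worked by the contact, moving in small steps.

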